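# Reset the grind of the sample mill

## Robot

A 7-joint arm with a two-finger parallel gripper is mounted at the origin on the work surface. World frame = base frame: x ahead of the robot, y to its left, z up, the work surface at z = 0. Lengths are in mm, angles in rad, forces in N, time in s.
With the tool pointing down it reaches from about 350 to 900 mm from the base axis. Payload 19.9 kg.
Tool frame: the origin (TCP) lies on the centre line of the jaws, within the pads' length; the fingertips stand 22 mm ahead of it and the grasp point (between the pads) lies 3 mm ahead of it; z points along the fingers, y is the direction in which the jaws open and shut (so a half turn about z gives the same grasp; the last joint's range is limited). The gripper opens to 94 mm and grips with 3 to 60 N. Pads are 16 mm wide; open, the fingers measure 119 mm over their backs; the gripper's body (75 mm by 177 mm) begins 78 mm behind the grasp point.
Start: joints at [1.302, 0.417, -0.01, 1.614, 0.005, 1.111, -0.053], TCP at [140.534, -608.975, 227.425] pointing down, gripper open.
Joint ranges: [-2.81, 2.81], [-0.39, 2.02], [-1.27, 1.25], [0.06, 2.57], [-1.19, 4.33], [0.19, 2], [-2.82, 2.82]. Speed limits (rad/s): [1.89, 1.89, 2.39, 2.39, 3.01, 3.01, 3.01].

## Interface

Orientations are given as a unit quaternion [x, y, z, w].
In Python, from workcell import * gives the robot as it stands.
- The arm moves only by the shell command python3 -m handwheel 'ROWS' [OPENING] [FORCE]. ROWS is JSON, a list of rows, each a list of 2 entries, a list of its own where there are three numbers: the shift along the tool's x, y, z in m, then the turn, a rotation vector about the tool's x, y, z in degrees. A call has exactly 5 rows; each row is the pose to reach, as a shift and turn from the pose commanded when the call began, along the tool's axes at that moment; what a row does not reach only later rows make up. A row lasts 1/10 s, in which the tool goes at most 50 mm and 8.59 degrees, less where a joint would pass 70% of its speed; a pose out of reach is approached as far as the arm can. A call with a gripper value outside its range is refused whole. OPENING is the finger opening in m, from 0 to 0.094, set as the call begins (- or left out, the last holds). The fingers move at their own pace and stop on an object; FORCE is the grip in N (left out, the last holds). Time passes only in rows, so rows that repeat a pose let the fingers close, or fill a call up. It gives the time, the measured TCP pose, the force and the opening at its end, in the units of the state.
- observe(): the state, without advancing time (a new reading comes with each control period).
- read_camera(name): name is "side" or "top" or "wrist"; returns a dict with "img" (384x512x3 uint8, red, green, blue), "depth" (384x512 float32, mm along the optical axis (not along the pixel's ray), 0 where there is no reading), "camera_matrix" (3x3 intrinsics, pixels), "origin" and "attitude" of the camera in the world; the wrist camera has in their place "T_tool_cam" (4x4, takes a point from camera to tool coordinates, whose origin is the TCP and whose axes are the flange's). Camera axes: x right, y down, z forward; pixel columns grow to the right and rows downward; lengths in mm; the calibration is good to about 2 mm. A picture is of the moment at which its call begins: read the wrist's pose just before it.
- close_job(): hands the job in, once; it reports no verdict.
Trained networks look in a picture, given as the dict that the camera call returned (one of the last four; its "shot" number tells which), for a name from the list of things; names that differ only in an ending like _2 or _b are one class to them, and where a whole thing is asked for, a point or a joint stands for the part that bears it (a point fixed in the world has none). Each returns a list of dicts, best first, with "score" (0 to 1); they miss things now and then, are a little off and sometimes report something else, mostly with a low value. They report only what shows in the picture. A call takes as long as a camera call.
- cut_out(picture, query): "region" (384x512 bool, what is visible of it) and "box" ([left, top, right, bottom] in pixels, round what is visible of it).
The state is a dict: "time_s": time; "joint_positions": joint angles; "joint_vel": joint speeds; "effort": joint torques, N m; "position": TCP position; "orientation": TCP orientation; "contact_force": force on the tool from outside, world axes, zero at the start; "ft_torque": the same for the moment, N m; "finger_gap": opening from 0.0 (shut) to 1.0 (fully open).
Only numpy, scipy, OpenCV 4.12 (cv2) and the standard library are available. Lean on these libraries where they do the work, as an engineer would, in place of code of your own. Each camera call takes 0.05 s, during which the arm holds its last target. There are 200 camera calls.

## Task

The sample mill's grind needs resetting: with its orange-pinned lever, slacken the lock nut fully (anticlockwise), turn the black knob anticlockwise until the red pointer lines up with the green mark, then tighten the lock nut again until the pin takes a sideways push of about 10 N, no more, without shifting the pointer. Never force the nut hard beyond tight, leave everything else on the bench where it is, and let go at the end.

Things in the scene. Friction and masses are not known exactly. Their poses are not given: they have to be found in the camera images.
- pin_center (a point): centre of the upright orange pin at the end of the lock nut's lever: 14 mm in diameter, 37 mm tall, its foot on the lever, its top 165 mm above the table at joint lock_nut = 0. It is fixed to the lever, 75 mm from the vertical adjuster axis (which passes through knob_center), goes round that axis with the nut and climbs 3.2 mm per rad of loosening
- lock_nut (a joint): turn of the steel lock nut about the vertical adjuster axis, rad, growing anticlockwise from above = loosening; range -0.9 to 1.7. Starts at -0.15 to 0.15, overtight: 4 to 12 N sideways on the pin loosens it. It comes slack 0.5 to 1.15 rad past its start (differs, unseen); 1.2 rad past is always slack. It stays where it is left
- adjuster (a joint): turn of the adjuster screw (black knob with red pointer) about the same vertical axis, rad, anticlockwise from above positive; range -0.7 to 2.2; starts near 0. Gripped by the lock nut while that is tight; free with light friction (0.08 N m) when the nut is slack. It stays where it is left
- knob_center (a point): centre of the black round adjuster knob, on the vertical axis: knob 30 mm in diameter, 30 mm tall (15 mm above and below this point), its top 177 mm above the table. Just below it is the red pointer arm, whose top lies 19 mm below this point. The knob, pin and pointer do not touch one another
- pointer_tip (a point): tip of the flat red pointer arm (56 mm long from the axis, 7 mm wide) fixed to the knob, 143 mm above the table. Its x axis points outward along the pointer
- mark (a point): top of the green mark (20 mm by 6 mm, radial) on the white dial ring that lies on the mill's top, 54 mm from the adjuster axis, 106 mm above the table. Its x axis points outward from the axis. It lies 0.3 to 1.3 rad anticlockwise of the pointer at the start. The ring does not turn
- mill: green cast-iron sample coffee mill bolted to the table: body 160 by 180 mm, 100 mm high, origin on the table under the adjuster axis; black motor to its own +y side, steel spout to its own +x side
- washer: keyed brass washer, 52 mm across, 4 mm thick, under the lock nut, origin in its underside on the axis; the nut squeezes it onto the flange. Slack, the nut turns with about 1 N at the pin; turned clockwise from where it begins to bite, the push needed (square to the lever) rises about 2.5 N per 0.1 rad
- flange: steel flange of the adjuster screw under the washer, 50 mm in diameter, 6 mm thick, origin in its underside, on the axis
- jar_a: glass clip-top jar of beans, 96 mm in diameter, 151 mm tall, origin under its centre; leave alone
- jar_b: glass clip-top jar of beans like jar_a; leave alone
- dose_cup: steel cup, 68 mm across, 48 mm tall, on the table beyond the mill's spout, origin under its centre; leave alone
- sample_bowl: white bowl, 130 mm across, 45 mm tall, origin under its centre; leave alone
- spanner: steel spanner lying on the table; leave alone
- brush: brush lying on the table; leave alone
- scoop: spoon lying on the table; leave alone
- bean_can: dark can, 72 mm across, 110 mm tall, origin under its centre; leave alone

How it is judged (in metres and radians):
On the way, in this order (a step that is already met when the one before it is completed fails the run):
1. the lock nut is slack: it no longer squeezes the washer (contact force between washer and flange below 3 N), for 0.2 s.
2. with the nut still slack, the red pointer is in line with the green mark (within 0.1 rad) (angle between the x axis of pointer_tip and the x axis of mark, either way round below 0.1 rad and contact force between washer and flange below 3 N), for 0.3 s.
3. the nut is tightened again: it squeezes the washer with more than 48 N (a push of about 7 N at the pin) (contact force between washer and flange above 48 N), for 0.2 s.
At the end, for the whole second after the job is handed in: the pointer lines up with the green mark within 0.1 rad (5.7 degrees) and the lock nut is tight and at rest, squeezing the washer with 48 to 115 N, which is what a last push of about 7 to 16 N at the pin gives (10 N is the aim) (angle between the x axis of pointer_tip and the x axis of mark, either way round below 0.1 rad and contact force between washer and flange between 48 and 115 N and velocity of joint lock_nut between -0.05 and 0.05 rad/s); the robot touches nothing.
It fails at once if the nut is forced far beyond tight: over 250 N on the washer (about 33 N at the pin) (contact force between washer and flange above 250 N).
It fails at once if a jar, cup, bowl, tool or can on the bench is shifted by more than 25 mm (distance of any of jar_a, jar_b, dose_cup, sample_bowl, spanner, brush, scoop, bean_can from where it was at the start of the episode above 0.025 m).
It also fails if it takes over 69 s, if anything falls off the work surface, if the arm or the gripper's body presses on something with over 40 N, if the wrist force passes 120 N, or if a joint passes its speed limit or range.

## Working session

There is one attempt and no reset: what is moved stays moved. The work goes in short steps, Python scripts to look and compute and a shell command to move; the robot and the scene stay as the last step left them, time stands still between calls to the robot, and variables do not carry over. Pictures are saved under pics/ and viewed, about 8 in all and at most 12, crops included, and the job is handed in when it is done.

```bash
mkdir -p pics
cat > h.py <<'E'
from workcell import *
import numpy as np, cv2
from scipy.spatial.transform import Rotation as R
def pose():
    o=observe(); return np.array(o["position"]),R.from_quat(o["orientation"])
def cam(n):
    p,r=pose(); c=read_camera(n)
    if n=="wrist":
        T=np.array(c["T_tool_cam"]); c["Rw"]=r.as_matrix()@T[:3,:3]; c["ow"]=p+r.apply(T[:3,3])
    else:
        a=np.array(c["attitude"]); c["Rw"]=a if a.shape==(3,3) else R.from_quat(a).as_matrix(); c["ow"]=np.array(c["origin"])
    return c
def onz(c,u,v,z):
    d=c["Rw"]@np.linalg.inv(np.array(c["camera_matrix"]))@np.array([u,v,1.]); return c["ow"]+d*(z-c["ow"][2])/d[2]
def dep(c,reg):
    v,u=np.nonzero(reg&(c["depth"]>0)); z=c["depth"][v,u]
    d=np.linalg.inv(np.array(c["camera_matrix"]))@np.vstack([u,v,np.ones_like(u)])*z
    return (c["Rw"]@d).T+c["ow"]
def save(n,img): cv2.imwrite("pics/"+n,cv2.cvtColor(img,cv2.COLOR_RGB2BGR))
E
python3 - <<'E'
from h import *
o=observe(); print({k:np.round(o[k],3) for k in o})
for n in("top","side"):
    c=cam(n); save(n+"0.png",c["img"]); print(n,c["ow"],c["Rw"].round(2).tolist(),np.array(c["camera_matrix"])[0].round(1))
    for q in("pin_center","knob_center","pointer_tip","mark","mill"):
        for d in cut_out(c,q)[:2]:
            P=dep(c,d["region"]); print(q,round(d["score"],2),np.round(d["box"]),d["region"].sum(),np.median(P,0).round() if len(P) else 0, np.percentile(P[:,2],95).round() if len(P) else 0)
E
```

```text
{'time_s': np.float64(0.0), 'joint_positions': array([ 1.302,  0.418, -0.01 ,  1.614,  0.005,  1.111, -0.053]), 'joint_vel': array([-0.001,  0.001, -0.   ,  0.001,  0.   ,  0.002,  0.002]), 'effort': array([-0.0000e+00, -8.5127e+01,  6.3800e-01, -4.2599e+01, -4.9000e-02,
        1.9000e-02,  0.0000e+00]), 'position': array([ 140.451, -608.637,  226.815]), 'orientation': array([ 0.994,  0.113, -0.   , -0.001]), 'contact_force': array([-0.482,  0.219,  0.612]), 'ft_torque': array([ 0.007, -0.011, -0.03 ]), 'finger_gap': np.float64(1.002)}
top [ 3.05241303e+02 -1.34768646e+00  1.41347895e+03] [[-0.02, -0.99, 0.16], [-1.0, 0.02, -0.0], [-0.0, -0.16, -0.99]] [436.5   0.  257. ]
pin_center 0.45 [257. 176. 274. 201.] 151 [521. -32. 127.] 163.0
knob_center 0.73 [258. 175. 272. 200.] 129 [519. -30. 128.] 163.0
knob_center 0.42 [258. 152. 268. 177.] 166 [560. -23. 173.] 181.0
pointer_tip 0.38 [ 88. 169. 127. 211.] 1310 [535. 485.  17.] 44.0
mark 0.88 [244. 152. 283. 192.] 554 [564.  -5. 101.] 106.0
mill 0.81 [196. 133. 296. 205.] 4409 [557.   6.  96.] 127.0
side [ 280.58329901 1177.35860323  968.29061437] [[-0.98, -0.1, 0.17], [-0.2, 0.57, -0.8], [-0.02, -0.81, -0.58]] [478.6   0.  261. ]
pin_center 0.53 [251. 179. 279. 196.] 103 [543. -11. 128.] 134.0
knob_center 0.67 [216. 168. 287. 260.] 4344 [555.  56.  90.] 133.0
knob_center 0.6 [235. 181. 272. 202.] 291 [574.   7. 102.] 105.0
pointer_tip 0.45 [241. 169. 257. 184.] 151 [557. -13. 166.] 180.0
mark 0.66 [236. 182. 276. 203.] 251 [565.  11. 102.] 105.0
mark 0.17 [322. 165. 343. 194.] 272 [ 325. -242.   17.] 22.0
mill 0.57 [217. 169. 287. 262.] 4342 [555.  57.  90.] 133.0
```

Run:
```python
import cv2,numpy as np
a=cv2.imread("pics/top0.png");b=cv2.imread("pics/side0.png")
A=cv2.resize(a[125:215,190:310],(480,360),interpolation=2);B=cv2.resize(b[155:270,205:305],(313,360),interpolation=2)
bot=np.hstack([cv2.resize(a,(396,240)),cv2.resize(b,(397,240))])
cv2.imwrite("pics/m0.png",np.vstack([np.hstack([A,B]),bot]))
```

```text
(no output)
```

View pics/m0.png

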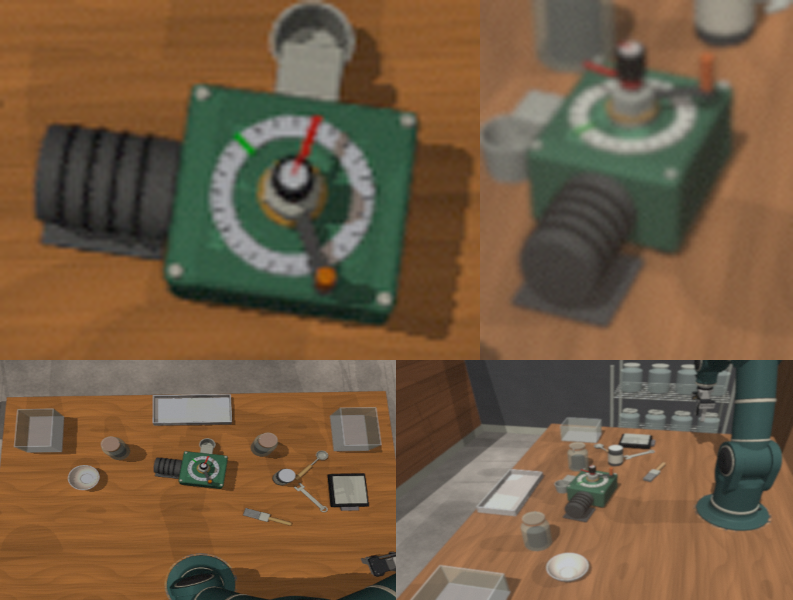

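The crop of the top view shows the knob top at px ≈ (263,169.5), the pin top at (271.5,193.7), the pointer tip at (269,154.5) and the mark centre at (251,160.7). Anticlockwise in the image is anticlockwise in the world, and the mark lies anticlockwise of the pointer.

Run:
```python
from h import *
c=cam("top")
k=onz(c,263.2,169.3,177);p=onz(c,271.3,193.5,165);t=onz(c,269.2,154.5,143);m=onz(c,251,160.7,106)
for n,q in(("knob",k),("pin",p),("tip",t),("mark",m)):
    d=q-k; print(n,q.round(),np.hypot(*d[:2]).round(1),np.degrees(np.arctan2(d[1],d[0])).round(1))
pp,r=pose(); print(pp,r.as_matrix().round(3).tolist()); 
tgt=k+[-25,-10,0]; tgt[2]=300
print("shift tool mm",r.inv().apply(tgt-pp).round())
w=cam("wrist");print(w["ow"],w["Rw"].round(2).tolist())
```

```text
knob [553. -21. 177.] 0.0 0.0
pin [484. -43. 165.] 72.7 -162.4
tip [604. -41. 143.] 55.0 -20.7
mark [595.  14. 106.] 55.0 40.4
[ 140.52250829 -608.96324065  227.42070402] [[0.974, 0.225, -0.0], [0.225, -0.974, 0.0], [-0.0, -0.0, -1.0]]
shift tool mm [ 507. -476.  -73.]
[ 220.11458634 -590.14171723  384.55796803] [[0.23, -0.94, -0.27], [-0.97, -0.22, -0.06], [0.0, 0.28, -0.96]]
```

```bash
python3 -m handwheel '[[[0.03,-0.03,-0.02],[0,0,0]],[[0.065,-0.06,-0.035],[0,0,0]],[[0.1,-0.09,-0.055],[0,0,0]],[[0.135,-0.125,-0.073],[0,0,0]],[[0.17,-0.16,-0.073],[0,0,0]]]'
python3 -m handwheel '[[[0.033,-0.032,0],[0,0,0]],[[0.067,-0.064,0],[0,0,0]],[[0.1,-0.095,0],[0,0,0]],[[0.133,-0.127,0],[0,0,0]],[[0.167,-0.158,0],[0,0,0]]]'
python3 -m handwheel '[[[0.035,-0.032,0],[0,0,0]],[[0.07,-0.064,0],[0,0,0]],[[0.105,-0.098,0],[0,0,0]],[[0.14,-0.13,0],[0,0,0]],[[0.17,-0.158,0],[0,0,0]]]'; python3 -c "
from h import *
print(observe()['joint_positions'])"
```

```text
time_s: 1.2
position: [270.1, -415.8, 302.5]
orientation: [0.994, 0.113, 0.001, 0.002]
contact_force: [1.8, -1.3, -0.8]
finger_gap: 1.001
time_s: 1.7
position: [396.8, -223.6, 300.8]
orientation: [0.994, 0.113, 0.0, 0.0]
contact_force: [0.9, -0.7, -0.9]
finger_gap: 0.998
time_s: 2.2
position: [527.3, -30.8, 300.6]
orientation: [0.994, 0.113, 0.0, -0.0]
contact_force: [-0.1, -1.2, -0.7]
finger_gap: 0.998
[ 0.46984867  0.21474169 -0.54442338  1.74819359  0.1180535   1.21068601
 -1.4494292 ]
```

```bash
python3 -m handwheel '[[[0,0,0],[0,0,0]],[[0,0,0],[0,0,0]],[[0,0,0],[0,0,0]],[[0,0,0],[0,0,0]],[[0,0,0],[0,0,0]]]' 0.045
python3 - <<'E'
from h import *
c=cam("wrist"); save("w1.png",c["img"]); print(c["ow"].round())
for q in("pin_center","knob_center","pointer_tip","mark"):
    for d in cut_out(c,q)[:2]:
        P=dep(c,d["region"]); print(q,round(d["score"],2),np.round(d["box"]),d["region"].sum(),np.median(P,0).round(), np.percentile(P[:,2],95).round())
        h=P[P[:,2]>np.percentile(P[:,2],95)-6]; print("  top",h.mean(0).round(1),((h.min(0)+h.max(0))/2).round(1))
E
```

```text
time_s: 2.7
position: [526.1, -34.0, 300.6]
orientation: [0.994, 0.112, 0.0, 0.0]
contact_force: [-0.4, 0.6, 0.1]
finger_gap: 0.617
[606. -15. 458.]
pin_center 0.74 [232. 137. 268. 228.] 896 [517. -35. 131.] 165.0
  top [497.9 -40.1 164.7] [526.9 -27.3 169. ]
knob_center 0.94 [236. 114. 280. 180.] 1004 [566. -25. 178.] 181.0
  top [560.4 -20.8 179.3] [559.6 -21.2 179.1]
knob_center 0.26 [261.  24. 312.  70.] 1314 [714. -43.  29.] 49.0
  top [711.6 -40.5  48. ] [704.1 -40.8  65.5]
mark 0.86 [202. 103. 295. 196.] 3023 [569. -14. 103.] 104.0
  top [564.5 -18.9 103. ] [558.8 -20.8 121.8]
mark 0.5 [ 0.  0. 65. 46.] 2624 [658. 296.  49.] 93.0
  top [657.6 296.6  94.3] [656.1 299.3  96.4]
```

View pics/w1.png

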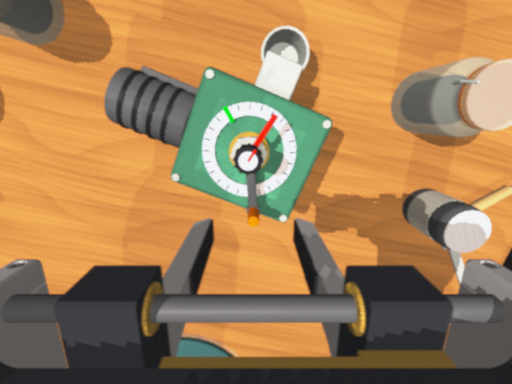

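The wrist view shows the knob top at (249,160), the pin top at (253,221), the pointer tip at (275,116) and the mark at (228,114).

```bash
cat >> h.py <<'E'
def report(c,k,p,t,m,zk=177,zp=165):
    k=onz(c,*k,zk)
    for n,q in(("knob",k),("pin",onz(c,*p,zp)),("tip",onz(c,*t,143)),("mark",onz(c,*m,106))):
        d=q-k; print(n,q.round(1),np.hypot(*d[:2]).round(1),np.degrees(np.arctan2(d[1],d[0])).round(1))
E
python3 - <<'E'
from h import *
c=cam("wrist"); report(c,(249,160),(253,221),(275,116),(228,114))
img=c["img"].astype(int)
def cen(mask,box):
    y,x=np.nonzero(mask[box[1]:box[3],box[0]:box[2]]); return x.mean()+box[0],y.mean()+box[1],len(x)
r,g,b=img[...,0],img[...,1],img[...,2]
bx=(200,95,300,230)
print("green",cen((g>150)&(r<100)&(b<110),bx),"red",cen((r>170)&(g<70)&(b<70),bx),"orange",cen((r>170)&(g>80)&(g<150)&(b<70),(240,205,266,232)))
E
```

```text
knob [560.4 -20.8 177. ] 0.0 0.0
pin [489.  -41.7 165. ] 74.3 -163.7
tip [610.5 -39.2 143. ] 53.4 -20.2
mark [600.   16.4 106. ] 54.3 43.2
green (np.float64(228.78688524590163), np.float64(114.0), 61) red (np.float64(264.45859872611464), np.float64(132.88535031847135), 157) orange (np.float64(252.4923076923077), np.float64(216.5076923076923), 65)
```

```bash
python3 -m handwheel '[[[-0.015,0,0.03],[0,0,-3.5]],[[-0.03,-0.001,0.06],[0,0,-3.5]],[[-0.039,-0.001,0.08],[0,0,-3.5]],[[-0.039,-0.001,0.09],[0,0,-3.5]],[[-0.039,-0.001,0.09],[0,0,-3.5]]]'
python3 - <<'E'
from h import *
c=cam("wrist"); save("w2.png",c["img"]); print(pose()[0])
a=c["img"].astype(int); r,g,b=a[...,0],a[...,1],a[...,2]
for n,m in(("green",(g>150)&(r<100)&(b<110)),("red",(r>170)&(g<70)&(b<70)),("orange",(r>170)&(g>80)&(g<150)&(b<50))):
    k,l,s,ce=cv2.connectedComponentsWithStats(m.astype(np.uint8)); 
    for i in np.argsort(-s[1:,4])[:2]+1: print(n,s[i],ce[i].round(1))
E
```

```text
time_s: 3.5
position: [488.1, -40.8, 209.8]
orientation: [0.99, 0.143, -0.001, -0.0]
contact_force: [0.6, -0.1, 0.6]
finger_gap: 0.479
[488.70946745 -40.70906996 210.77714621]
green [221  54  16  26 137] [228.5  66.6]
red [264  64  37  45 351] [282.3  86.1]
red [255 108  14  17  52] [262.8 114.4]
orange [247 202  17  26 158] [253.4 216.8]
orange [274 104   1   2   2] [274.  104.5]
```

View pics/w2.png

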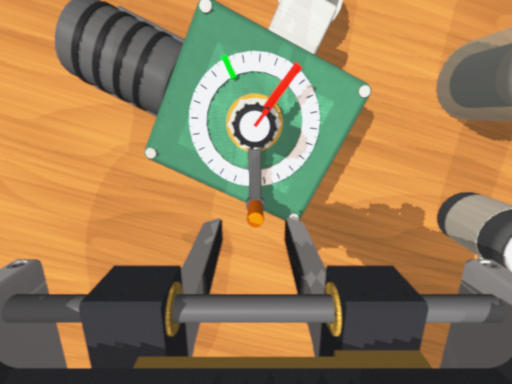

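Knob top (255,126), pin top (256,219), pointer tip (297,68), mark (228.5,66.6). The pin is centred between the jaws.

Run:
```python
from h import *
c=cam("wrist"); report(c,(255,126),(256,219),(297,68),(228.5,66.6))
pp,r=pose(); print(pp.round(1), np.degrees(np.arctan2(*r.as_matrix()[[1,0],0])))
```

```text
knob [560.4 -20.7 177. ] 0.0 0.0
pin [489.7 -42.8 165. ] 74.1 -162.6
tip [610.3 -39.9 143. ] 53.5 -21.1
mark [600.9  15.8 106. ] 54.5 42.0
[489.  -40.7 211.2] 16.506026115518054
```

```bash
python3 -m handwheel '[[[0,0.002,0.01],[0,0,0]],[[0,0.002,0.02],[0,0,0]],[[0,0.002,0.03],[0,0,0]],[[0,0.002,0.04],[0,0,0]],[[0,0.002,0.051],[0,0,0]]]'; 
python3 -m handwheel '[[[0,0,0],[0,0,0]],[[0,0,0],[0,0,0]],[[0,0,0],[0,0,0]],[[0,0,0],[0,0,0]],[[0,0,0],[0,0,0]]]' 0.024 5
python3 -m handwheel '[[[0.0002,0.0052,0],[0,0,-4]],[[0.0007,0.0103,0],[0,0,-8]],[[0.0016,0.0154,0],[0,0,-12]],[[0.0029,0.0204,0],[0,0,-16]],[[0.0045,0.0253,0],[0,0,-20]]]'
```

```text
time_s: 4.1
position: [488.6, -42.7, 158.4]
orientation: [0.99, 0.143, -0.0, -0.0]
contact_force: [-0.5, -1.0, -0.5]
finger_gap: 0.476
time_s: 4.6
position: [488.8, -42.9, 159.7]
orientation: [0.99, 0.143, 0.0, 0.0]
contact_force: [-0.4, -0.2, 0.7]
finger_gap: 0.252
time_s: 5.1
position: [500.4, -64.0, 159.6]
orientation: [0.949, 0.315, 0.001, -0.001]
contact_force: [0.1, 12.9, -1.6]
finger_gap: 0.655
```

```bash
python3 -m handwheel '[[[0,0,0],[0,0,0]],[[0,0,0],[0,0,0]],[[0,0,0],[0,0,0]],[[0,0,0],[0,0,0]],[[0,0,0],[0,0,0]]]' 0.024 40
python3 -m handwheel '[[[0.0002,0.0052,0],[0,0,-4]],[[0.0007,0.0103,0],[0,0,-8]],[[0.0016,0.0154,0],[0,0,-12]],[[0.0029,0.0204,0],[0,0,-16]],[[0.0045,0.0253,0],[0,0,-20]]]'
python3 -m handwheel '[[[0.0002,0.0052,0],[0,0,-4]],[[0.0007,0.0103,0],[0,0,-8]],[[0.0016,0.0154,0],[0,0,-12]],[[0.0029,0.0204,0],[0,0,-16]],[[0.0045,0.0253,0],[0,0,-20]]]'
```

```text
time_s: 5.6
position: [498.1, -64.5, 158.9]
orientation: [0.95, 0.314, -0.002, -0.001]
contact_force: [-14.2, 7.3, 6.5]
finger_gap: 0.252
time_s: 6.1
position: [518.1, -83.3, 159.4]
orientation: [0.88, 0.475, -0.001, -0.0]
contact_force: [-5.2, 1.7, 4.6]
finger_gap: 0.255
time_s: 6.6
position: [542.6, -93.7, 159.6]
orientation: [0.784, 0.62, -0.0, 0.0]
contact_force: [-0.7, 1.5, 1.2]
finger_gap: 0.252
```

```bash
python3 -m handwheel '[[[0.0002,0.0052,0],[0,0,-4]],[[0.0007,0.0103,0],[0,0,-8]],[[0.0016,0.0154,0],[0,0,-12]],[[0.0029,0.0204,0],[0,0,-16]],[[0.0029,0.0204,0],[0,0,-16]]]'
python3 -m handwheel '[[[0,0,-0.008],[0,0,0]],[[0,0,-0.018],[0,0,0]],[[0,0,-0.03],[0,0,0]],[[0,0,-0.042],[0,0,0]],[[0,0,-0.056],[0,0,0]]]' 0.045
python3 - <<'E'
from h import *
pp,r=pose();c=cam("wrist"); save("w3.png",c["img"]); print(pp.round(1), np.degrees(np.arctan2(*r.as_matrix()[[1,0],0])),observe()["joint_positions"].round(2) if hasattr(observe()["joint_positions"],"round") else observe()["joint_positions"])
E
```

```text
time_s: 7.1
position: [563.3, -95.6, 159.4]
orientation: [0.691, 0.723, 0.0, -0.0]
contact_force: [-0.6, -0.4, -0.5]
finger_gap: 0.255
time_s: 7.6
position: [562.9, -95.6, 216.8]
orientation: [0.692, 0.722, 0.0, 0.0]
contact_force: [-0.6, -1.0, -0.2]
finger_gap: 0.479
[562.9 -95.6 216.8] 92.47636272774753 [ 0.71  0.43 -0.77  1.74  0.33  1.1  -0.12]
```

View pics/w3.png

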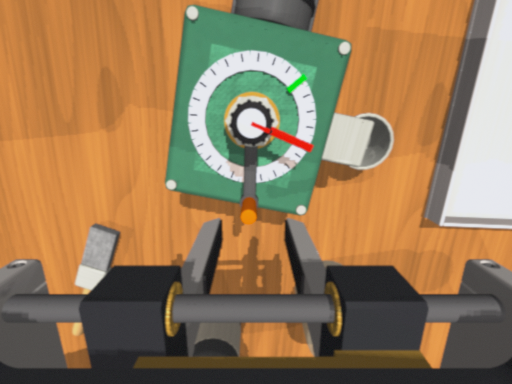

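Knob top (252,123), pin (249,216), pointer tip (311,149), mark (297,84). The lever has swung round with the jaws and the pointer looks unmoved.

Run:
```python
from h import *
c=cam("wrist"); report(c,(252,123),(249,216),(311,149),(297,84),177,169)
pp,r=pose(); k=np.array([560.2,-20.8,pp[2]]); print(r.inv().apply(k-pp).round(1))
```

```text
knob [561.4 -20.4 177. ] 0.0 0.0
pin [562.1 -95.3 169. ] 75.0 -89.4
tip [613.5 -41.  143. ] 56.1 -21.6
mark [602.3  15.  106. ] 54.1 40.9
[74.9 -0.3 -0.1]
```

```bash
python3 -m handwheel '[[[0.02,0,0],[0,0,0]],[[0.045,0,0],[0,0,0]],[[0.065,0,0],[0,0,0]],[[0.075,0,0],[0,0,0]],[[0.075,0,0],[0,0,0]]]' 0.05
python3 -m handwheel '[[[0,0,0.01],[0,0,0]],[[0,0,0.02],[0,0,0]],[[0,0,0.03],[0,0,0]],[[0,0,0.038],[0,0,0]],[[0,0,0.043],[0,0,0]]]'
python3 -m handwheel '[[[0,0,0],[0,0,0]],[[0,0,0],[0,0,0]],[[0,0,0],[0,0,0]],[[0,0,0],[0,0,0]],[[0,0,0],[0,0,0]]]' 0.02 20
python3 -c "
from h import *
o=observe();print(o['ft_torque'],o['effort'])"
```

```text
time_s: 8.2
position: [559.6, -19.6, 215.4]
orientation: [0.691, 0.723, 0.0, -0.0]
contact_force: [-0.1, -0.4, 0.1]
finger_gap: 0.529
time_s: 8.7
position: [559.4, -20.9, 171.2]
orientation: [0.692, 0.722, -0.0, -0.001]
contact_force: [-0.6, -0.1, 0.3]
finger_gap: 0.532
time_s: 9.2
position: [559.5, -20.6, 172.8]
orientation: [0.692, 0.722, -0.0, -0.0]
contact_force: [-4.5, -0.7, 6.4]
finger_gap: 0.319
[-0.06894122  1.26979624 -0.01550066] [-1.59047171e-01 -7.08178782e+01 -1.33008277e+01 -3.82431364e+01
  4.12068916e-01 -1.63852762e+00  1.35158215e-02]
```

```bash
python3 -m handwheel '[[[0,0,0],[0,0,-6]],[[0,0,0],[0,0,-12]],[[0,0,0],[0,0,-18]],[[0,0,0],[0,0,-24]],[[0,0,0],[0,0,-30]]]'
python3 -m handwheel '[[[0,0,0],[0,0,-7]],[[0,0,0],[0,0,-14]],[[0,0,0],[0,0,-21]],[[0,0,0],[0,0,-28]],[[0,0,0],[0,0,-33]]]'
python3 -m handwheel '[[[0,0,0],[0,0,0]],[[0,0,0],[0,0,0]],[[0,0,0],[0,0,0]],[[0,0,0],[0,0,0]],[[0,0,0],[0,0,0]]]'
python3 - <<'E'
from h import *
pp,r=pose();c=cam("wrist"); save("w4.png",c["img"]); print(pp.round(1), np.degrees(np.arctan2(*r.as_matrix()[[1,0],0])))
E
```

```text
time_s: 9.7
position: [559.5, -20.7, 172.8]
orientation: [0.479, 0.878, -0.0, -0.0]
contact_force: [-4.2, -0.2, 3.8]
finger_gap: 0.312
time_s: 10.2
position: [559.6, -20.6, 172.8]
orientation: [0.21, 0.978, 0.0, -0.0]
contact_force: [-3.2, 0.9, 5.0]
finger_gap: 0.316
time_s: 10.7
position: [559.6, -20.6, 172.8]
orientation: [0.212, 0.977, -0.0, -0.0]
contact_force: [-3.1, 0.3, 5.8]
finger_gap: 0.312
[559.6 -20.6 172.8] 155.49521314354203
```

View pics/w4.png

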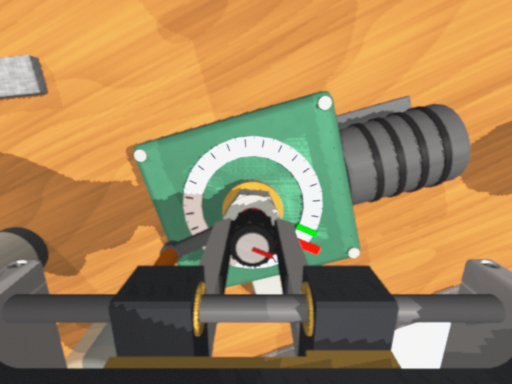

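Gripped knob top at (250,247), pointer tip end at about (319,250), mark centre (306,230).

```bash
python3 - <<'E'
from h import *
c=cam("wrist"); report(c,(250.5,247),(165,260),(319.5,249.5),(306,230),177,169)
E
python3 -m handwheel '[[[0,0,0],[0,0,0]],[[0,0,-0.01],[0,0,0]],[[0,0,-0.02],[0,0,0]],[[0,0,-0.035],[0,0,0]],[[0,0,-0.055],[0,0,0]]]' 0.05
python3 -m handwheel '[[[-0.02,0,-0.01],[0,0,7]],[[-0.045,0,-0.02],[0,0,15]],[[-0.065,0,-0.03],[0,0,23]],[[-0.08,0,-0.04],[0,0,31]],[[-0.08,0,-0.04],[0,0,35]]]'
python3 - <<'E'
from h import *
pp,r=pose();c=cam("wrist"); save("w5.png",c["img"]); print(pp.round(1), np.degrees(np.arctan2(*r.as_matrix()[[1,0],0])))
E
```

```text
knob [560.5 -21.4 177. ] 0.0 0.0
pin [549.2 -80.  169. ] 59.7 -100.9
tip [600.7  18.7 143. ] 56.8 44.9
mark [599.5  15.4 106. ] 53.7 43.4
time_s: 11.3
position: [559.6, -20.6, 228.7]
orientation: [0.212, 0.977, 0.0, -0.0]
contact_force: [-0.3, -0.4, -0.2]
finger_gap: 0.529
time_s: 11.8
position: [634.2, -54.5, 269.8]
orientation: [0.499, 0.867, 0.001, 0.001]
contact_force: [-0.4, 0.7, 0.3]
finger_gap: 0.533
[634.2 -54.5 269.8] 120.11229285186882
```

View pics/w5.png

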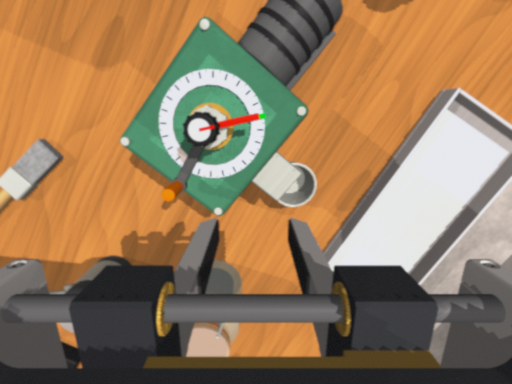

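Knob top (199,129), pin (168,196), red tip about (259,117), visible green remnant about (263,116).

Run:
```python
from h import *
c=cam("wrist"); a=c["img"].astype(int); r,g,b=a[...,0],a[...,1],a[...,2]
for n,m,z in(("green",(g>150)&(r<110)&(b<110),106),("red",(r>170)&(g<80)&(b<80),143)):
    v,u=np.nonzero(m[90:150,180:290]); u+=180;v+=90
    P=np.array([onz(c,x,y,z)[:2] for x,y in zip(u,v)])-[560.6,-20.8]
    if n=="red": P=P[np.hypot(*P.T)>25]
    print(n,len(P),P.mean(0).round(1),P.max(0).round(1),np.degrees(np.arctan2(P[:,1].mean(),P[:,0].mean())).round(1), np.percentile(np.hypot(*P.T),[2,98]).round(1))
report(c,(199,129),(168,196),(259,117),(263,116),177,169)
```

```text
green 27 [44.6 41.1] [48.  44.3] 42.7 [57.6 63.7]
red 163 [28.  27.1] [39.8 38.5] 44.1 [25.8 53.4]
knob [558.4 -19.  177. ] 0.0 0.0
pin [560.  -94.5 169. ] 75.6 -88.8
tip [601.1  17.6 143. ] 56.2 40.5
mark [605.4  21.  106. ] 61.8 40.4
```

```bash
python3 -m handwheel '[[[0,-0.02,0],[0,0,7]],[[0,-0.045,0.01],[0,0,14]],[[0.001,-0.07,0.03],[0,0,21]],[[0.001,-0.083,0.045],[0,0,27.5]],[[0.001,-0.083,0.053],[0,0,27.5]]]'
python3 -m handwheel '[[[0,0,0],[0,0,0]],[[0,0,0],[0,0,0]],[[0,0,0],[0,0,0]],[[0,0,0],[0,0,0]],[[0,0,0],[0,0,0]]]' 0.045
python3 - <<'E'
from h import *
pp,r=pose();c=cam("wrist"); save("w6.png",c["img"]); print(pp.round(1), np.degrees(np.arctan2(*r.as_matrix()[[1,0],0])))
a=c["img"].astype(int); r,g,b=a[...,0],a[...,1],a[...,2]; m=(r>170)&(g>80)&(g<150)&(b<50)
k,l,s,ce=cv2.connectedComponentsWithStats(m.astype(np.uint8))
for i in np.argsort(-s[1:,4])[:2]+1: print(s[i],ce[i].round(1),onz(c,*ce[i],165).round(1))
E
```

```text
time_s: 12.4
position: [558.9, -96.2, 214.1]
orientation: [0.689, 0.725, -0.001, 0.0]
contact_force: [0.5, -0.7, 0.6]
finger_gap: 0.531
time_s: 12.9
position: [560.7, -94.8, 214.6]
orientation: [0.688, 0.726, 0.0, -0.0]
contact_force: [-0.9, -1.0, -0.8]
finger_gap: 0.475
[560.7 -94.8 214.6] 93.049322614587
[243 210  17  16 221] [250.6 217.7] [560.3 -96.  165. ]
[273 101   2   2   2] [273.5 101.5] [572.3  -3.8 165. ]
```

```bash
python3 -m handwheel '[[[-0.001,0,0.011],[0,0,0]],[[-0.001,0,0.022],[0,0,0]],[[-0.001,0,0.033],[0,0,0]],[[-0.001,0,0.044],[0,0,0]],[[-0.001,0,0.055],[0,0,0]]]'
python3 -m handwheel '[[[0,0,0],[0,0,0]],[[0,0,0],[0,0,0]],[[0,0,0],[0,0,0]],[[0,0,0],[0,0,0]],[[0,0,0],[0,0,0]]]' 0.024 40
python3 -m handwheel '[[[0.0001,-0.0026,0],[0,0,2]],[[0.0002,-0.0052,0],[0,0,4]],[[0.0004,-0.0078,0],[0,0,6]],[[0.0007,-0.0103,0],[0,0,8]],[[0.0011,-0.0128,0],[0,0,10]]]'
cat > f.py <<'E'
from h import *
F=[];T=[];
o=observe();pp,r=pose();k=np.array([560.4,-20.8,0]);d=pp-k;th=np.arctan2(d[1],d[0]);u=np.array([-np.sin(th),np.cos(th),0])
f=np.array(o["contact_force"]);print("tcp",np.degrees(th).round(2),"rad",np.hypot(*d[:2]).round(1),"Ftan",(f@u).round(2),"Frad",(f[:2]@d[:2]/np.hypot(*d[:2])).round(2),"Fz",f[2].round(1),"gap",o["finger_gap"])
E
python3 f.py
```

```text
time_s: 13.45
position: [560.3, -96.0, 158.2]
orientation: [0.688, 0.725, -0.0, -0.0]
contact_force: [-0.0, 0.6, -0.1]
finger_gap: 0.477
time_s: 13.95
position: [560.7, -96.2, 159.8]
orientation: [0.688, 0.725, 0.0, 0.0]
contact_force: [-0.1, 0.1, 0.9]
finger_gap: 0.254
time_s: 14.45
position: [547.4, -95.6, 159.5]
orientation: [0.75, 0.661, 0.0, 0.0]
contact_force: [0.8, 0.2, -0.3]
finger_gap: 0.253
tcp -99.84 rad 76.0 Ftan 0.73 Frad -0.29 Fz -0.3 gap 0.25278283877217533
```

```bash
for i in 1 2 ; do python3 -m handwheel '[[[0.0001,-0.0026,0],[0,0,2]],[[0.0002,-0.0052,0],[0,0,4]],[[0.0004,-0.0078,0],[0,0,6]],[[0.0007,-0.0103,0],[0,0,8]],[[0.0011,-0.0128,0],[0,0,10]]]' >/dev/null; python3 f.py; done
```

```text
tcp -109.51 rad 76.6 Ftan 0.34 Frad 0.05 Fz -1.2 gap 0.25206464588774974
tcp -119.08 rad 77.1 Ftan 0.28 Frad -0.56 Fz -0.3 gap 0.2577545217827582
```

```bash
for i in 1 2 ; do python3 -m handwheel '[[[0.0005,-0.0026,0],[0,0,2]],[[0.001,-0.0052,0],[0,0,4]],[[0.0015,-0.0078,0],[0,0,6]],[[0.002,-0.0103,0],[0,0,8]],[[0.0021,-0.0128,0],[0,0,10]]]' >/dev/null; python3 f.py; done
```

```text
tcp -128.34 rad 76.8 Ftan 5.37 Frad -1.67 Fz -4.0 gap 0.25089646001127414
tcp -137.44 rad 76.7 Ftan 10.3 Frad 0.07 Fz -6.6 gap 0.25574006356147994
```

```bash
python3 -m handwheel '[[[0,0,0],[0,0,0]],[[0,0,0],[0,0,0]],[[0,0,0],[0,0,0]],[[0,0,0],[0,0,0]],[[0,0,0],[0,0,0]]]' >/dev/null; python3 f.py
python3 - <<'E'
from h import *
for i in range(3): cam("wrist"); import subprocess; print(subprocess.run(["python3","f.py"],capture_output=True,text=True).stdout)
c=cam("wrist"); save("w7.png",c["img"])
E
```

```text
tcp -137.59 rad 76.7 Ftan 7.76 Frad 3.43 Fz -5.6 gap 0.25914785543811186
tcp -137.58 rad 76.7 Ftan 7.99 Frad 1.35 Fz -5.6 gap 0.253883171936799

this script no longer has the robotException ignored in: <_io.TextIOWrapper mode='rw' encoding='UTF-8'>
Traceback (most recent call last):
BrokenPipeError: [Errno 32] Broken pipe
```

```bash
for i in 1 2; do python3 -m handwheel '[[[0,-0.0003,0],[0,0,0.2]],[[0,-0.0006,0],[0,0,0.4]],[[0,-0.0008,0],[0,0,0.6]],[[0,-0.001,0],[0,0,0.8]],[[0,-0.0013,0],[0,0,1]]]' >/dev/null; python3 f.py;done; python3 -c "
from h import *
c=cam('wrist'); save('w7.png',c['img'])"
```

```text
tcp -138.29 rad 76.6 Ftan 9.32 Frad 2.07 Fz -7.3 gap 0.25589751520440157
tcp -139.24 rad 76.6 Ftan 10.42 Frad 1.34 Fz -8.1 gap 0.2560349707476977
```

View pics/w7.png

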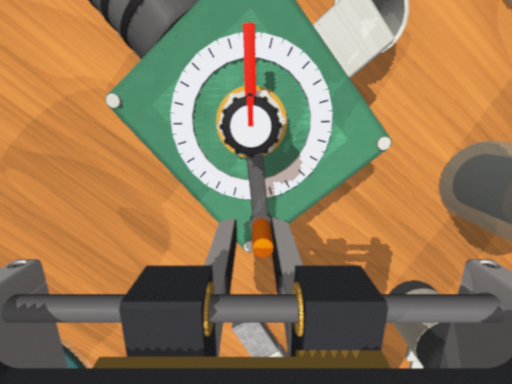

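The pin needs 10.4 N at slow motion, as wanted. The pointer tip is at (249,24), the knob at (250,127), and the mark is hidden under the pointer. Next I open, retreat and recheck.

```bash
python3 -m handwheel '[[[0,0,0],[0,0,0]],[[0,0,0],[0,0,0]],[[0,0,0],[0,0,0]],[[0,0,0],[0,0,0]],[[0,0,0],[0,0,0]]]' 0.045
python3 -m handwheel '[[[0,0.003,-0.01],[0,0,0]],[[0,0.003,-0.025],[0,0,0]],[[0,0.003,-0.04],[0,0,0]],[[0,0.003,-0.06],[0,0,0]],[[0,0.003,-0.08],[0,0,0]]]'
python3 -m handwheel '[[[-0.02,0.02,-0.01],[0,0,0]],[[-0.03,0.05,-0.01],[0,0,0]],[[-0.04,0.08,-0.01],[0,0,0]],[[-0.04,0.09,-0.01],[0,0,0]],[[-0.04,0.09,-0.01],[0,0,0]]]'
python3 - <<'E'
from h import *
c=cam("wrist"); save("w8.png",cv2.resize(c["img"],(800,600)))
a=c["img"].astype(int); r,g,b=a[...,0],a[...,1],a[...,2]
for n,m,z in(("green",(g>150)&(r<110)&(b<110),106),("red",(r>170)&(g<80)&(b<80),143)):
    v,u=np.nonzero(m)
    P=np.array([onz(c,x,y,z)[:2] for x,y in zip(u,v)])-[560.4,-20.8]; rr=np.hypot(*P.T);P=P[(rr>25)&(rr<75)]
    print(n,len(P),P.mean(0).round(1) if len(P) else 0,np.degrees(np.arctan2(P[:,1].mean(),P[:,0].mean())).round(1) if len(P) else 0)
E
```

```text
time_s: 18.55
position: [502.0, -69.1, 159.4]
orientation: [0.937, 0.35, 0.0, -0.0]
contact_force: [-0.2, -0.9, -0.1]
finger_gap: 0.483
time_s: 19.05
position: [504.0, -71.5, 240.9]
orientation: [0.937, 0.35, 0.0, -0.0]
contact_force: [0.2, 1.1, 0.6]
finger_gap: 0.476
time_s: 19.55
position: [533.2, -166.5, 249.6]
orientation: [0.937, 0.349, 0.0, -0.0]
contact_force: [-1.5, 0.6, -0.5]
finger_gap: 0.476
green 123 [39.7 36. ] 42.2
red 263 [27.3 27.9] 45.6
```

View pics/w8.png

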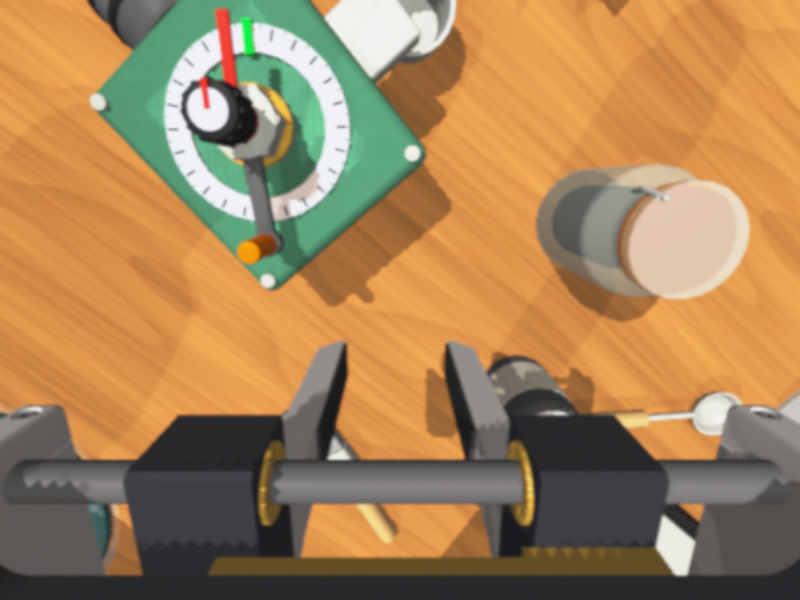

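The view shows the pointer (223,10)-(235,85) and the mark (247,20)-(251,52), nearly parallel, with the gripper clear. I check the directions themselves, which are free of position bias.

Run:
```python
from h import *
for i in range(3):
    c=cam("wrist"); a=c["img"].astype(int); r,g,b=a[...,0],a[...,1],a[...,2]; 
    for n,m,z in(("green",(g>150)&(r<110)&(b<110),106),("red",(r>150)&(g<80)&(b<80),143)):
        k,l,s,ce=cv2.connectedComponentsWithStats(m.astype(np.uint8)); j=1+np.argmax(s[1:,4]); v,u=np.nonzero(l==j)
        P=np.array([onz(c,x,y,z)[:2] for x,y in zip(u,v)]); w,V=np.linalg.eigh(np.cov(P.T)); d=V[:,1]
        print(n,len(P),(np.degrees(np.arctan2(d[1],d[0]))%180).round(1),np.sqrt(12*w).round(1),P.mean(0).round(1))
o=observe();print(o["time_s"])
```

```text
green 123 39.7 [ 5.4 21.1] [599.9  14.5]
red 297 42.6 [ 5.6 37.3] [586.8   4.6]
green 130 40.8 [ 5.6 22.2] [600.6  15.1]
red 299 42.5 [ 5.6 37.3] [587.3   4.9]
green 121 39.4 [ 5.4 21.2] [600.2  14.8]
red 296 42.6 [ 5.6 37.2] [587.    4.7]
19.75
```

```bash
python3 -c "
from workcell import *
print(close_job())"
```

```text
the job is handed in; nothing more can be done
None
```

I reset the grind and handed the job in at about 20 s; `close_job()` gave no verdict.

- **Loosening:** I turned the nut about 1.28 rad anticlockwise by its pin. That is past the 1.2 rad at which it is always slack.
- **Pointer:** I gripped the knob and turned it 63° anticlockwise to the green mark.
- **Tightening:** I pushed the pin clockwise until it took about 10.4 N in slow motion. Held still, it read about 8 N. I then opened the jaws and backed the arm clear.

**Last checks:**
- **Alignment:** The pointer sits slightly anticlockwise of the mark, within the 5.7° limit. The measurements disagreed a little: 1.5° before and during the knob's release, then 1.7–3.4° after tightening.
- **Contact:** The gripper was clear of everything in the last picture, and the force readings were near zero apart from noise.
- **Bench:** I moved nothing else on it on purpose. I did not measure the other objects again at the end.

**One slip:** on the first loosening push, the 5 N grip let the fingers spread. I raised it to 40 N and carried on; the sideways force peaked near 16 N in the readings.

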